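# Line up the badge-press dies by size

### The job

Put the badge press's four loose brass dies away on the die board in order of size, one centred on each rubber pad: the smallest on the end pad nearest the badge press, then each next larger one in turn, the largest at the far end. Each die must stand upright on its flange, and no die may be tipped over at any time.

Things in the scene. Friction and masses are not known exactly. Their poses are not given: they have to be found in the camera images.
- die_p: The smallest of four loose brass press dies, standing upright on the table at the start: a round flange 34 mm in diameter and 16 mm high with a plain round neck 22 mm in diameter and 36 mm high on its middle (52 mm in all; the four differ only in flange diameter: 34, 45, 56, 67 mm). Grip it by the neck. Origin: centre of the underside; z up along the axis. Weighs under 0.6 kg.
- die_q: The second smallest of four loose brass press dies, standing upright on the table at the start: a round flange 45 mm in diameter and 16 mm high with a plain round neck 22 mm in diameter and 36 mm high on its middle (52 mm in all; the four differ only in flange diameter: 34, 45, 56, 67 mm). Grip it by the neck. Origin: centre of the underside; z up along the axis. Weighs under 0.6 kg.
- die_r: The second largest of four loose brass press dies, standing upright on the table at the start: a round flange 56 mm in diameter and 16 mm high with a plain round neck 22 mm in diameter and 36 mm high on its middle (52 mm in all; the four differ only in flange diameter: 34, 45, 56, 67 mm). Grip it by the neck. Origin: centre of the underside; z up along the axis. Weighs under 0.6 kg.
- die_s: The largest of four loose brass press dies, standing upright on the table at the start: a round flange 67 mm in diameter and 16 mm high with a plain round neck 22 mm in diameter and 36 mm high on its middle (52 mm in all; the four differ only in flange diameter: 34, 45, 56, 67 mm). Grip it by the neck. Origin: centre of the underside; z up along the axis. Weighs under 0.6 kg.
- pad_a: One of four identical round black rubber pads, 72 mm in diameter and 3 mm thick, fixed in a row along the board about 90 mm apart (80 to 100 mm). Which pad lies where in the row changes from start to start. Origin: centre of its underside; its top, where a die stands, is 3 mm higher, 15 mm above the table.
- pad_b: One of four identical round black rubber pads, 72 mm in diameter and 3 mm thick, fixed in a row along the board about 90 mm apart (80 to 100 mm). Which pad lies where in the row changes from start to start. Origin: centre of its underside; its top, where a die stands, is 3 mm higher, 15 mm above the table.
- pad_c: One of four identical round black rubber pads, 72 mm in diameter and 3 mm thick, fixed in a row along the board about 90 mm apart (80 to 100 mm). Which pad lies where in the row changes from start to start. Origin: centre of its underside; its top, where a die stands, is 3 mm higher, 15 mm above the table.
- pad_d: One of four identical round black rubber pads, 72 mm in diameter and 3 mm thick, fixed in a row along the board about 90 mm apart (80 to 100 mm). Which pad lies where in the row changes from start to start. Origin: centre of its underside; its top, where a die stands, is 3 mm higher, 15 mm above the table.
- board: Fixed plywood die board lying on the table, 370 mm long along its own y axis, 100 mm deep along its x, 12 mm thick. Origin: centre of its underside. It carries the four pads in one row along its y axis.
- press: The black hand-operated badge press with a red handle, fixed on the table to the left or to the right of the board (this changes from start to start). Base 270 by 130 mm, 350 mm high. Origin: centre of the base's underside. Only a landmark: it shows which end of the row is which.
Not all that is in view belongs to the job. What is shaped like the die_q but green or purple is not meant. Leave any pink or white look-alike of the die_p alone.

How it is judged (in metres and radians):
At the end, for the whole second after the job is handed in: Counting pads from the end nearest the press, the 34, 45, 56 and 67 mm dies stand on pads one to four, each axis within 12 mm of its pad's centre, underside within 4 mm of the pad's top, upright within 0.1 rad and at rest (under 0.02 m/s) (((world y of press above 0 m and y of die_p in the frame of board between 0.09 and 0.18 m and y of die_q in the frame of board between 0 and 0.09 m and y of die_r in the frame of board between -0.09 and 0 m and y of die_s in the frame of board between -0.18 and -0.09 m) or (world y of press below 0 m and y of die_p in the frame of board between -0.18 and -0.09 m and y of die_q in the frame of board between -0.09 and 0 m and y of die_r in the frame of board between 0 and 0.09 m and y of die_s in the frame of board between 0.09 and 0.18 m)) and (horizontal distance between die_p and pad_a below 0.012 m or horizontal distance between die_p and pad_b below 0.012 m or horizontal distance between die_p and pad_c below 0.012 m or horizontal distance between die_p and pad_d below 0.012 m) and (horizontal distance between die_q and pad_a below 0.012 m or horizontal distance between die_q and pad_b below 0.012 m or horizontal distance between die_q and pad_c below 0.012 m or horizontal distance between die_q and pad_d below 0.012 m) and (horizontal distance between die_r and pad_a below 0.012 m or horizontal distance between die_r and pad_b below 0.012 m or horizontal distance between die_r and pad_c below 0.012 m or horizontal distance between die_r and pad_d below 0.012 m) and (horizontal distance between die_s and pad_a below 0.012 m or horizontal distance between die_s and pad_b below 0.012 m or horizontal distance between die_s and pad_c below 0.012 m or horizontal distance between die_s and pad_d below 0.012 m) and height (world z) of die_p between 0.011 and 0.019 m and angle between each of die_p, die_q, die_r, die_s's own z axis and vertical below 0.1 rad and linear speed of each of die_p, die_q, die_r, die_s below 0.02 m/s and height (world z) of die_q between 0.011 and 0.019 m and height (world z) of die_r between 0.011 and 0.019 m and height (world z) of die_s between 0.011 and 0.019 m); the robot touches nothing.
It fails at once if a die is tipped over (tilted more than 0.6 rad) (angle between any of die_p, die_q, die_r, die_s's own z axis and vertical above 0.6 rad).
It also fails if it takes over 90 s, if anything falls off the work surface, if the arm or the gripper's body presses on something with over 40 N, if the wrist force passes 120 N, or if a joint passes its speed limit or range.

### The arm

A 6-joint arm with a two-finger parallel gripper is mounted at the origin on the work surface. World frame = base frame: x ahead of the robot, y to its left, z up, the work surface at z = 0. Lengths are in mm, angles in degrees, forces in N, time in s.
With the tool pointing down it reaches from about 350 to 775 mm from the base axis. Payload 7.3 kg.
Tool frame: the origin (TCP) lies at the very end of the fingers, on their centre line; the grasp point (between the pads) lies 19 mm behind it (r.grip_point_offset is the distance from the TCP to the grasp point, in mm); z points along the fingers, y is the direction in which the jaws open and shut (so a half turn about z gives the same grasp; the last joint's range is limited). The gripper opens to 92 mm and grips with 3 to 60 N. Pads are 19 mm wide; open, the fingers measure 130 mm over their backs; the gripper's body (75 mm by 190 mm) begins 47 mm behind the grasp point.
Start: joints at [-73.453, 19.595, 87.324, -0, 73.075, -8.365], TCP at [221.169, -476.161, 226.741] pointing down, gripper open.
Joint ranges: [-145.02, 145.02], [-44.19, 115.74], [2.07, 154.8], [-57.11, 237.11], [16.16, 152.29], [-177.93, 177.93]. Speed limits (degrees/s): [147.25, 147.25, 180, 180, 180, 180].

### API

Orientations are given as a 3x3 rotation matrix whose columns are the frame's x, y, z axes.
In Python, from workcell import r gives the robot as it stands.
- The arm moves only by the tool arm_command, never from a script. Its argument "increments" is a list of rows, each a list of 3 entries, a list of its own where there are three numbers: the finger opening in mm, from 0 to 91.8, then the shift along the world's x, y, z in units of 30 mm (1.0 is 30 mm), then the turn about the world's z in units of 6 degrees (1.0 is 6 degrees). A call has 1 to 8 rows; each row shifts and turns the commanded pose from where the row before left it; what a row does not reach is not made up. A row lasts 1/12 s, in which the tool goes at most 41.7 mm and 7.16 degrees, less where a joint would pass 70% of its speed; a pose out of reach is approached as far as the arm can. A call is refused whole if a number of a shift passes 1 or a number of a turn 1, either way. A call with a gripper value outside its range is refused whole. The fingers move at their own pace and stop on an object; "squeeze" is the grip in N (left out, the last holds). Time passes only in rows, so rows that do not move let the fingers close. It gives the time, the measured TCP pose, the force and the opening at its end, in the units of the state.
- r.observe(): the state, without advancing time (a new reading comes with each control period).
- r.read_camera(name): name is "scene" or "top"; returns (picture, depth): 420x560x3 uint8, red, green, blue; 420x560 float32, mm along the optical axis (not along the pixel's ray), 0 where there is no reading.
- r.calibration(name): a dict with "vfov" (degrees; the focal length in pixels is half the picture's height over the tangent of half this angle, whatever the lens; pixels are square), "cx", "cy" (the principal point, pixels), "k1" (the pictures are not rectified: a ray, as slopes to the right and down, at radius r is drawn at 1 + k1 r^2 times it, then the intrinsics apply), "position" and "orientation" of the camera in the world. Camera axes: x right, y down, z forward; pixel columns grow to the right and rows downward; lengths in mm; the calibration is good to about 2 mm. A picture is of the moment at which its call begins. calibration takes no time and is no camera call.
- r.close_job(): hands the job in, once; it reports no verdict.
Trained networks look in the newest picture that a camera, given by its name, has taken for a name from the list of things; names that differ only in an ending like _2 or _b are one class to them, and where a whole thing is asked for, a point or a joint stands for the part that bears it (a point fixed in the world has none). Each returns a list of dicts, best first, with "conf" (0 to 1); they miss things now and then, are a little off and sometimes report something else, mostly with a low value. They report only what shows in the picture. A call takes as long as a camera call. They do not tell look-alikes from the thing itself.
- r.recognise(camera, target): "bbox" ([left, top, right, bottom] in pixels, round what is visible of it).
- r.trace(camera, target): "pixels" (420x560 bool, what is visible of it) and "bbox" ([left, top, right, bottom] in pixels, round what is visible of it).
The state is a dict: "t": time; "joint_pos": joint angles; "qd": joint speeds; "tau": joint torques, N m; "position": TCP position; "eef_rot": TCP orientation; "contact_force": force on the tool from outside, world axes, zero at the start; "torque": the same for the moment, N m; "gripper_width": finger opening in mm.
Only numpy, scipy, OpenCV 4.12 (cv2) and the standard library are available. Lean on these libraries where they do the work, as an engineer would, in place of code of your own. Each camera call takes 0.05 s, during which the arm holds its last target. There are 200 camera calls.

## Working session

There is one attempt and no reset: what is moved stays moved. The work goes in short steps, Python scripts to look and compute and a tool call to move; the robot and the scene stay as the last step left them, time stands still between calls to the robot, and variables do not carry over. Pictures are saved under pics/ and viewed, about 12 in all and at most 16, crops included, and the job is handed in when it is done.

Besides the shell and the picture viewer there is one more tool, called as name(argument=value, ...) on one line, values as JSON. arm_command: Moves the arm, as the interface text tells. Its arguments: {"type":"object","properties":{"increments":{"type":"array"},"squeeze":{"type":"number"}},"required":["increments"]}

```bash
mkdir -p pics; cat > h.py <<'E'
import numpy as np, cv2
from workcell import r
def rays(cal,px,shape=(420,560)):
    f=shape[0]/2/np.tan(np.radians(cal['vfov'])/2)
    K=np.array([[f,0,cal['cx']],[0,f,cal['cy']],[0,0,1.]])
    u=cv2.undistortPoints(np.asarray(px,float).reshape(-1,1,2),K,np.array([cal['k1'],0,0,0,0.]))
    return u.reshape(-1,2)
def at_depth(cal,px,d):
    u=rays(cal,px); p=np.c_[u,np.ones(len(u))]*np.asarray(d).reshape(-1,1)
    return p@np.array(cal['orientation']).T+np.array(cal['position'])
def at_z(cal,px,z):
    u=rays(cal,px); v=np.c_[u,np.ones(len(u))]@np.array(cal['orientation']).T
    o=np.array(cal['position']); return o+v*((z-o[2])/v[:,2])[:,None]
E
python3 - <<'E'
from h import *
for c in('top','scene'):
    p,d=r.read_camera(c); cv2.imwrite(f'pics/{c}0.png',p[:,:,::-1]); np.savez(f'{c}0.npz',p=p,d=d)
    cal=r.calibration(c); print(c,cal)
    for n in('die_p','die_q','die_r','die_s','pad_a','board','press'):
        for o in r.recognise(c,n): print(n,np.round(o['bbox']),round(o['conf'],2))
s=r.observe(); print(s['t'],s['position'],s['eef_rot'],s['gripper_width'])
E
```

```text
top {'vfov': 43.901378425856834, 'cx': 280.1483419342765, 'cy': 213.06073523692376, 'k1': -0.20514668648417175, 'position': array([ 298.58249784,    3.26098942, 1497.32684877]), 'orientation': array([[ 0.00642274, -0.99003098,  0.14070325],
       [-0.99989492, -0.00818694, -0.01196314],
       [ 0.0129958 , -0.14061163, -0.98997953]])}
die_p [234. 223. 259. 250.] 0.81
die_p [181. 219. 196. 233.] 0.75
die_p [182. 254. 198. 265.] 0.68
die_p [346. 220. 372. 238.] 0.57
die_p [299. 227. 307. 236.] 0.55
die_p [300. 250. 314. 264.] 0.5
die_p [169. 190. 182. 205.] 0.46
die_q [234. 223. 259. 250.] 0.81
die_q [181. 219. 196. 233.] 0.75
die_q [182. 254. 198. 265.] 0.68
die_q [346. 220. 372. 238.] 0.57
die_q [299. 227. 307. 236.] 0.55
die_q [300. 250. 314. 264.] 0.5
die_q [169. 190. 182. 205.] 0.46
die_r [234. 223. 259. 250.] 0.81
die_r [181. 219. 196. 233.] 0.75
die_r [182. 254. 198. 265.] 0.68
die_r [346. 220. 372. 238.] 0.57
die_r [299. 227. 307. 236.] 0.55
die_r [300. 250. 314. 264.] 0.5
die_r [169. 190. 182. 205.] 0.46
die_s [234. 223. 259. 250.] 0.81
die_s [181. 219. 196. 233.] 0.75
die_s
[... 1501 characters left out ...]
180. 290. 208.] 0.78
die_s [350. 166. 368. 183.] 0.78
die_s [185. 257. 204. 279.] 0.64
die_s [298. 142. 310. 158.] 0.61
die_s [231. 218. 245. 235.] 0.53
die_s [218. 184. 232. 203.] 0.51
die_s [317. 158. 330. 175.] 0.46
die_s [213. 205. 221. 221.] 0.43
pad_a [246. 260. 275. 280.] 0.9
pad_a [304. 229. 330. 248.] 0.89
pad_a [334. 214. 360. 234.] 0.88
pad_a [276. 239. 303. 263.] 0.57
board [234. 204. 370. 295.] 0.8
board [318. 156. 331. 177.] 0.18
press [ 53. 312. 189. 419.] 0.74
0.8 [ 221.17503471 -476.15448785  226.73522128] [[ 9.06973270e-01  4.21188182e-01  5.81019271e-05]
 [ 4.21188185e-01 -9.06973267e-01 -7.53717179e-05]
 [ 2.09512178e-05  9.28319787e-05 -9.99999995e-01]] 91.99231684225876
```

View pics/top0.png

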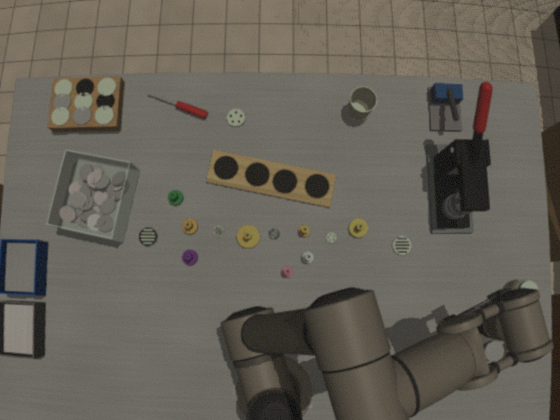

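View pics/scene0.png

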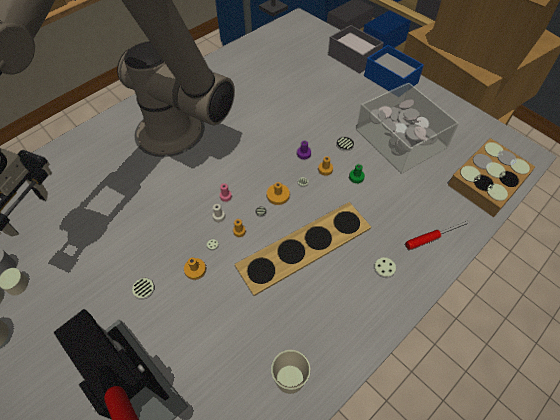

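```bash
cat > m.py <<'E'
from h import *
def dies(c,p,d,show=True):
    cal=r.calibration(c); hsv=cv2.cvtColor(p,cv2.COLOR_RGB2HSV)
    m=cv2.inRange(hsv,(14,140,90),(32,255,255))
    n,l,st,ce=cv2.connectedComponentsWithStats(m); out=[]
    for i in range(1,n):
        if st[i,4]<25: continue
        v,u=np.nonzero((l==i)&(d>0)); 
        if len(u)<10: continue
        P=at_depth(cal,np.c_[u,v],d[v,u]); 
        if st[i,4]>900: continue
        top=P[P[:,2]>np.percentile(P[:,2],97)-6]
        fl=P[(P[:,2]<24)]
        hull=fl[:,:2] if len(fl)>5 else P[:,:2]
        (cx,cy),rad=cv2.minEnclosingCircle(hull.astype(np.float32))
        print(c,np.round(ce[i]),st[i,4],'top',np.round(top.mean(0)),'flange c',round(cx),round(cy),'dia',round(2*rad))
def pads(c,p,d):
    cal=r.calibration(c); out=[]
    for o in r.trace(c,'pad_a')[:5]:
        v,u=np.nonzero(o['pixels']); (e,ax,an)=cv2.fitEllipse(cv2.convexHull(np.c_[u,v].astype(np.int32)))
        q=at_z(cal,[e],15)[0]; print(c,'pad',np.round(e),np.round(q),round(o['conf'],2))
E
python3 - <<'E'
from m import *
for c in('top','scene'):
    z=np.load(f'{c}0.npz'); dies(c,z['p'],z['d']); pads(c,z['p'],z['d'])
a=np.load('top0.npz')['p'][145:285,150:420]; b=np.load('scene0.npz')['p'][130:300,170:380]
a=cv2.resize(a,None,fx=2.9,fy=2.9,interpolation=3)[:,:783]; cv2.imwrite('pics/cropt.png',a[:,:,::-1])
cv2.imwrite('pics/crops.png',cv2.resize(b,None,fx=3.5,fy=3.5,interpolation=3)[:,:,::-1])
E
```

```text
top pad [225. 168.] [642. 146.  15.] 0.93
top pad [285. 181.] [603. -28.  15.] 0.92
top pad [257. 174.] [624.  54.  15.] 0.82
top pad [318. 186.] [ 591. -123.   15.] 0.56
scene [64.  7.] 145 top [-507.  -36.  259.] flange c -493 -39 dia 153
scene [541.   2.] 60 top [ 594. 1231.  247.] flange c 586 1238 dia 87
scene [458.  58.] 797 top [ 387. 1172.  -85.] flange c 368 1221 dia 474
scene [541.  47.] 521 top [ 606. 1564.  -85.] flange c 588 1531 dia 429
scene [506. 117.] 75 top [ 639. 1437. -414.] flange c 635 1456 dia 149
scene [493. 177.] 780 top [845. 553.  49.] flange c 841 577 dia 267
scene [326. 167.] 166 top [471. 242.  51.] flange c 473 243 dia 45
scene [278. 194.] 366 top [443.  73.  51.] flange c 443 75 dia 69
scene [238. 228.] 134 top [461. -86.  51.] flange c 461 -86 dia 31
scene [194. 268.] 320 top [ 471. -243.   51.] flange c 470 -242 dia 56
scene pad [260. 270.] [ 591. -124.   15.] 0.88
scene pad [346. 222.] [643. 142.  15.] 0.8
scene pad [291. 251.] [604. -30.  15.] 0.78
scene pad [317. 237.] [623.  49.  15.] 0.66
scene pad [325. 166.] [468. 244.  15.] 0.18
```

View pics/crops.png

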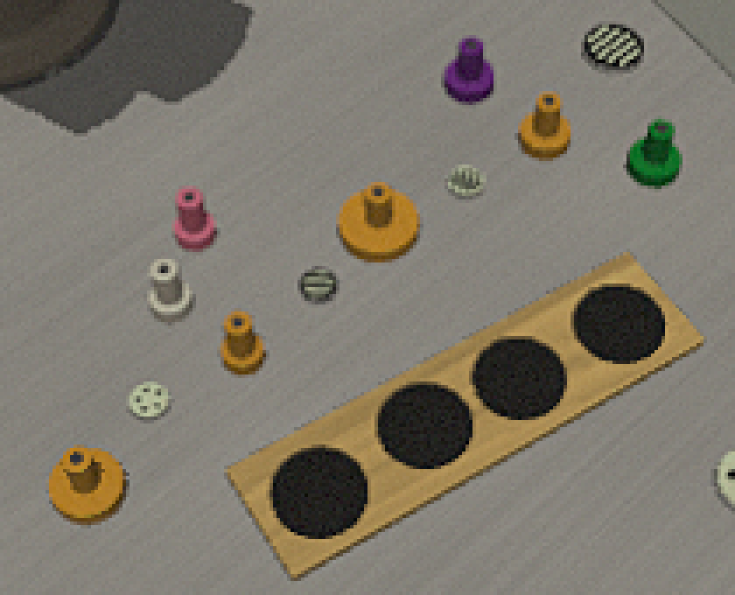

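View pics/cropt.png

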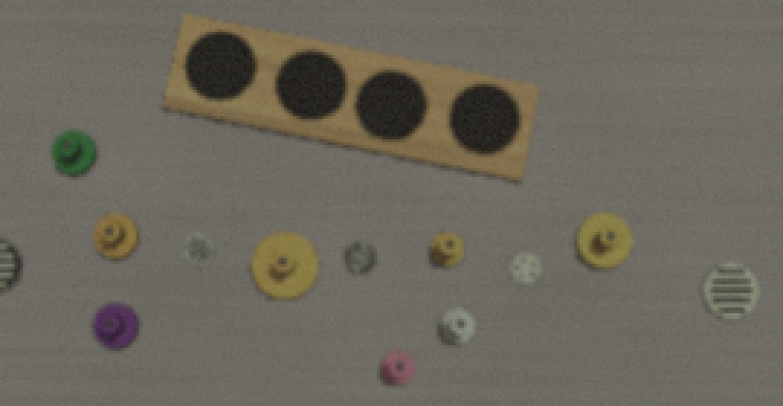

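Top view: press is at the right (y<0), so the order runs from the right pad. There are four brass-coloured candidates in scene px: (326,166) 45 mm = q, (278,192) 67 mm = s, (239,228) 34 mm = p and (195,268) 56 mm = r. The green, purple, pink and white ones are look-alikes, and the crops confirm it. Starting with r.

arm_command(increments=[[60,[0.9,0.85,-0.3],0],[60,[0.9,0.85,-0.3],0],[60,[0.9,0.85,-0.3],0],[60,[0.9,0.85,-0.3],0],[60,[0.9,0.85,-0.3],0],[60,[0.9,0.85,-0.3],0],[60,[0.9,0.85,-0.3],0],[60,[0.9,0.85,-0.3],0]], squeeze=30)

```text
t: 1.57
position: [438.3, -270.8, 154.5]
eef_rot: [[0.907, 0.421, 0.0], [0.421, -0.907, -0.0], [0.0, 0.001, -1.0]]
contact_force: [0.2, -0.6, -0.4]
gripper_width: 59.8
```

arm_command(increments=[[60,[0.55,0.5,0],0],[60,[0.55,0.5,0],0],[60,[0,0,-0.8],0],[60,[0,0,-0.8],0],[60,[0,0,-0.4],0],[60,[0,0,0],0]])

```text
t: 2.07
position: [468.8, -240.9, 92.1]
eef_rot: [[0.907, 0.422, -0.005], [0.422, -0.907, 0.003], [-0.003, -0.005, -1.0]]
contact_force: [0.2, 0.0, -0.1]
gripper_width: 60.2
```

arm_command(increments=[[60,[0,0,-0.9],0],[60,[0,0,-0.9],0],[60,[0,0,-0.6],0],[60,[0,0,0],0],[60,[0,0,0],0],[60,[0,0,0],0]])

```text
t: 2.57
position: [471.1, -243.0, 24.3]
eef_rot: [[0.907, 0.421, 0.002], [0.421, -0.907, -0.002], [0.001, 0.002, -1.0]]
contact_force: [-0.2, 0.6, 0.2]
gripper_width: 59.9
```

```bash
python3 - <<'E'
from m import *
p,d=r.read_camera('scene'); cv2.imwrite('pics/s1.png',cv2.resize(p[200:320,130:290],None,fx=4,fy=4,interpolation=3)[:,:,::-1])
o=r.observe();print(o['position'],o['contact_force'])
E
```

```text
[ 471.24999991 -242.98093392   24.51250283] [0.34296232 0.75021435 0.10127619]
```

View pics/s1.png

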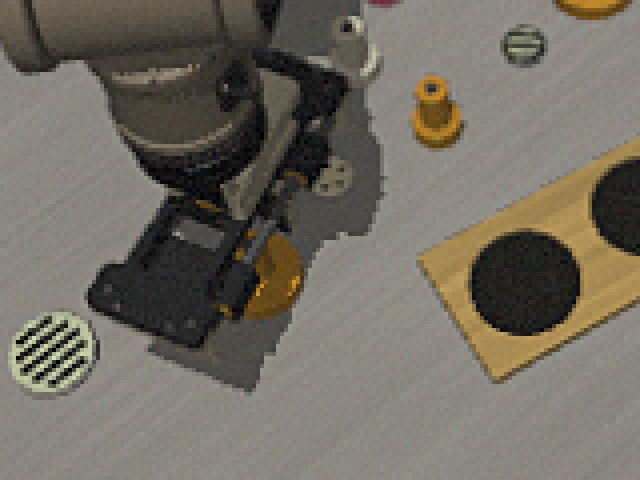

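The crop shows the fingers straddling die r's neck, around scene px (195,268). Closing and lifting.

arm_command(increments=[[10,[0,0,0],0],[10,[0,0,0],0],[10,[0,0,0],0],[10,[0,0,0],0],[10,[0,0,0],0],[10,[0,0,0],0],[10,[0,0,0],0],[10,[0,0,0],0]])

```text
t: 3.28
position: [469.8, -241.7, 22.8]
eef_rot: [[0.907, 0.421, -0.001], [0.421, -0.907, 0.001], [-0.0, -0.001, -1.0]]
contact_force: [-1.8, 2.5, 3.9]
gripper_width: 21.5
```

arm_command(increments=[[10,[0,0,0.5],0],[10,[0,0,0.9],0],[10,[0,0,0.9],0],[10,[0.3,0.6,0.3],0],[10,[0.4,0.9,0],0],[10,[0.5,0.95,0],0],[10,[0.5,0.95,0],0],[10,[0.5,0.95,0],0]])

```text
t: 3.95
position: [536.3, -110.5, 100.2]
eef_rot: [[0.907, 0.421, -0.001], [0.421, -0.907, -0.0], [-0.001, -0.0, -1.0]]
contact_force: [0.3, 0.1, -3.9]
gripper_width: 21.2
```

arm_command(increments=[[10,[0.5,0.95,0],0],[10,[0.5,0.95,0],0],[10,[0.5,0.95,0],0],[10,[0.5,0.95,0],0],[10,[0.5,0.95,0],0],[10,[0.4,0.62,0],0],[10,[0,0,0],0],[10,[0,0,0],0]])

```text
t: 4.62
position: [622.9, 50.5, 99.5]
eef_rot: [[0.906, 0.423, -0.002], [0.423, -0.906, -0.0], [-0.002, -0.0, -1.0]]
contact_force: [-0.6, -0.5, -3.2]
gripper_width: 21.8
```

arm_command(increments=[[10,[0,0.05,-0.7],0],[10,[0,0,-0.6],0],[10,[0,0,-0.4],0],[10,[0,0,-0.2],0],[10,[0,0,-0.17],0],[10,[0,0,0],0],[10,[0,0,0],0],[10,[0,0,0],0]])

```text
t: 5.28
position: [623.7, 50.8, 39.4]
eef_rot: [[0.907, 0.421, 0.001], [0.421, -0.907, -0.0], [0.001, 0.001, -1.0]]
contact_force: [1.0, 0.0, -3.4]
gripper_width: 21.0
```

arm_command(increments=[[10,[0,0,-0.05],0],[10,[0,0,0],0],[10,[0,0,0],0],[10,[0,0,0],0]])

```text
t: 5.62
position: [623.7, 50.9, 37.7]
eef_rot: [[0.907, 0.421, 0.001], [0.421, -0.907, -0.0], [0.001, 0.001, -1.0]]
contact_force: [0.6, -0.1, -0.6]
gripper_width: 21.2
```

arm_command(increments=[[50,[0,0,0],0],[50,[0,0,0],0],[50,[0,0,0],0],[50,[0,0,0],0],[50,[0,0,0.6],0],[50,[0,0,0.9],0],[50,[0,0,0.9],0],[50,[0,0,0],0]])

```text
t: 6.28
position: [626.3, 50.9, 115.0]
eef_rot: [[0.907, 0.421, 0.01], [0.421, -0.907, -0.0], [0.009, 0.004, -1.0]]
contact_force: [1.0, 0.0, 0.2]
gripper_width: 50.3
```

arm_command(increments=[[60,[-0.8,0.1,0],0],[60,[-1,0.15,0],0],[60,[-1,0.15,0],0],[60,[-1,0.15,0],0],[60,[-1,0.1,0],0],[60,[-0.8,0.1,0],0],[60,[-0.4,0,0],0],[60,[0,0,0],0]])

```text
t: 6.95
position: [440.4, 73.8, 109.1]
eef_rot: [[0.907, 0.422, -0.002], [0.422, -0.907, -0.0], [-0.002, -0.001, -1.0]]
contact_force: [0.5, 0.4, -0.1]
gripper_width: 59.5
```

arm_command(increments=[[60,[0,0,-0.9],0],[60,[0,0,-0.9],0],[60,[0,0,-0.7],0],[60,[0,0,-0.38],0],[60,[0,0,0],0],[60,[0,0,0],0],[60,[0,0,0],0]])

```text
t: 7.53
position: [444.3, 73.4, 23.3]
eef_rot: [[0.907, 0.421, 0.002], [0.421, -0.907, -0.0], [0.001, 0.001, -1.0]]
contact_force: [1.1, -0.8, -0.2]
gripper_width: 60.3
```

arm_command(increments=[[10,[0,0,0],0],[10,[0,0,0],0],[10,[0,0,0],0],[10,[0,0,0],0],[10,[0,0,0],0],[10,[0,0,0],0],[10,[0,0,0],0],[10,[0,0,0],0]])

```text
t: 8.2
position: [442.9, 73.8, 23.0]
eef_rot: [[0.907, 0.421, -0.0], [0.421, -0.907, 0.0], [-0.0, -0.001, -1.0]]
contact_force: [-2.6, 4.5, 5.3]
gripper_width: 21.2
```

arm_command(increments=[[10,[0,0,0.5],0],[10,[0,0,0.9],0],[10,[0,0,0.9],0],[10,[0.5,0.2,0.3],0],[10,[0.9,0.3,0],0],[10,[0.95,0.35,0],0],[10,[0.95,0.35,0],0],[10,[0.95,0.35,0],0]])

```text
t: 8.87
position: [571.4, 120.1, 99.9]
eef_rot: [[0.907, 0.421, -0.001], [0.421, -0.907, -0.001], [-0.002, 0.0, -1.0]]
contact_force: [0.1, -0.4, -3.8]
gripper_width: 21.1
```

arm_command(increments=[[10,[0.95,0.35,0],0],[10,[0.9,0.3,0],0],[10,[0.54,0.15,0],0],[10,[0,0,0],0],[10,[0,0,0],0]])

```text
t: 9.28
position: [641.9, 143.7, 98.8]
eef_rot: [[0.907, 0.421, -0.003], [0.421, -0.907, -0.001], [-0.003, -0.0, -1.0]]
contact_force: [-0.3, 1.3, -4.3]
gripper_width: 21.3
```

arm_command(increments=[[10,[0,0,-0.7],0],[10,[0,0,-0.6],0],[10,[0,0,-0.4],0],[10,[0,0,-0.2],0],[10,[0,0,-0.2],0],[10,[0,0,0],0],[10,[0,0,0],0],[10,[0,0,0],0]])

```text
t: 9.95
position: [642.8, 143.9, 38.4]
eef_rot: [[0.907, 0.421, 0.001], [0.421, -0.907, 0.0], [0.001, 0.001, -1.0]]
contact_force: [-1.1, -0.2, -4.8]
gripper_width: 21.6
```

arm_command(increments=[[10,[0,0,-0.04],0],[10,[0,0,0],0],[10,[0,0,0],0],[10,[0,0,0],0]])

```text
t: 10.28
position: [643.0, 144.0, 37.7]
eef_rot: [[0.907, 0.421, 0.002], [0.421, -0.907, 0.0], [0.002, 0.001, -1.0]]
contact_force: [-1.6, -0.5, 5.9]
gripper_width: 21.0
```

arm_command(increments=[[50,[0,0,0],0],[50,[0,0,0],0],[50,[0,0,0],0],[50,[0,0,0],0],[50,[0,0,0.6],0],[50,[0,0,0.9],0],[50,[0,0,0.9],0],[50,[0,0,0],0]])

```text
t: 10.95
position: [645.5, 144.4, 114.4]
eef_rot: [[0.907, 0.421, 0.01], [0.421, -0.907, 0.001], [0.009, 0.003, -1.0]]
contact_force: [0.4, 0.6, 2.4]
gripper_width: 50.0
```

arm_command(increments=[[60,[-0.8,0.48,0],0],[60,[-1,0.6,0],0],[60,[-1,0.6,0],0],[60,[-1,0.6,0],0],[60,[-1,0.5,0],0],[60,[-0.6,0.4,0],0],[60,[-0.28,0.1,0],0],[60,[0,0,0],0]])

```text
t: 11.62
position: [470.4, 243.1, 108.5]
eef_rot: [[0.906, 0.423, -0.001], [0.423, -0.906, -0.0], [-0.001, -0.0, -1.0]]
contact_force: [0.5, 0.4, 0.8]
gripper_width: 59.7
```

arm_command(increments=[[60,[0,0,-0.9],0],[60,[0,0,-0.9],0],[60,[0,0,-0.7],0],[60,[0,0,-0.36],0],[60,[0,0,0],0],[60,[0,0,0],0],[60,[0,0,0],0]])

```text
t: 12.2
position: [473.3, 242.4, 23.8]
eef_rot: [[0.907, 0.421, 0.002], [0.421, -0.907, 0.001], [0.002, 0.0, -1.0]]
contact_force: [0.2, -0.7, 0.3]
gripper_width: 59.3
```

arm_command(increments=[[10,[0,0,0],0],[10,[0,0,0],0],[10,[0,0,0],0],[10,[0,0,0],0],[10,[0,0,0],0],[10,[0,0,0],0],[10,[0,0,0],0],[10,[0,0,0],0]])

```text
t: 12.87
position: [471.9, 242.6, 23.0]
eef_rot: [[0.907, 0.421, 0.0], [0.421, -0.907, 0.0], [0.0, -0.0, -1.0]]
contact_force: [-1.4, 1.4, 2.5]
gripper_width: 21.2
```

arm_command(increments=[[10,[0,0,0.5],0],[10,[0,0,0.9],0],[10,[0,0,0.9],0],[10,[0.3,-0.6,0.4],0],[10,[0.4,-0.9,0],0],[10,[0.45,-0.95,0],0],[10,[0.45,-0.95,0],0],[10,[0.45,-0.95,0],0]])

```text
t: 13.53
position: [533.5, 110.4, 103.4]
eef_rot: [[0.907, 0.422, -0.001], [0.422, -0.907, -0.0], [-0.001, 0.0, -1.0]]
contact_force: [0.0, -0.6, -1.7]
gripper_width: 21.2
```

arm_command(increments=[[10,[0.45,-0.95,0],0],[10,[0.45,-0.95,0],0],[10,[0.45,-0.95,0],0],[10,[0.45,-0.95,0],0],[10,[0.4,-0.6,0],0],[10,[0.13,-0.3,0],0],[10,[0,0,0],0],[10,[0,0,0],0]])

```text
t: 14.2
position: [602.5, -28.8, 103.0]
eef_rot: [[0.907, 0.421, -0.002], [0.421, -0.907, 0.001], [-0.001, -0.001, -1.0]]
contact_force: [0.4, -0.6, -2.3]
gripper_width: 21.3
```

arm_command(increments=[[10,[0,0,-0.8],0],[10,[0,0,-0.6],0],[10,[0,0,-0.4],0],[10,[0,0,-0.2],0],[10,[0,0,-0.2],0],[10,[0,0,0],0],[10,[0,0,0],0],[10,[0,0,0],0]])

```text
t: 14.87
position: [603.8, -29.0, 38.4]
eef_rot: [[0.907, 0.422, 0.001], [0.422, -0.907, -0.0], [0.001, 0.001, -1.0]]
contact_force: [-0.5, 0.2, -1.9]
gripper_width: 21.3
```

arm_command(increments=[[10,[0,0,-0.03],0],[10,[0,0,0],0],[10,[0,0,0],0],[10,[0,0,0],0]])

```text
t: 15.2
position: [603.8, -29.1, 37.5]
eef_rot: [[0.907, 0.421, 0.001], [0.421, -0.907, -0.0], [0.001, 0.001, -1.0]]
contact_force: [0.3, 2.4, 4.2]
gripper_width: 21.3
```

arm_command(increments=[[50,[0,0,0],0],[50,[0,0,0],0],[50,[0,0,0],0],[50,[0,0,0],0],[50,[0,0,0.6],0],[50,[0,0,0.9],0],[50,[0,0,0.9],0],[50,[0,0,0],0]])

```text
t: 15.87
position: [606.3, -29.7, 114.1]
eef_rot: [[0.907, 0.421, 0.009], [0.421, -0.907, -0.002], [0.007, 0.005, -1.0]]
contact_force: [0.5, -0.5, 0.2]
gripper_width: 50.0
```

arm_command(increments=[[50,[-0.8,-0.3,0],0],[50,[-1,-0.4,0],0],[50,[-1,-0.4,0],0],[50,[-1,-0.4,0],0],[50,[-0.6,-0.3,0],0],[50,[-0.35,-0.1,0],0],[50,[0,0,0],0],[50,[0,0,0],0]])

```text
t: 16.53
position: [461.1, -86.4, 109.0]
eef_rot: [[0.907, 0.42, 0.001], [0.42, -0.907, -0.0], [0.001, 0.0, -1.0]]
contact_force: [0.9, -0.1, 0.1]
gripper_width: 49.8
```

arm_command(increments=[[50,[0,0,-0.9],0],[50,[0,0,-0.9],0],[50,[0,0,-0.7],0],[50,[0,0,-0.37],0],[50,[0,0,0],0],[50,[0,0,0],0],[50,[0,0,0],0]])

```text
t: 17.12
position: [462.0, -86.2, 23.3]
eef_rot: [[0.907, 0.422, 0.001], [0.422, -0.907, -0.001], [0.001, 0.001, -1.0]]
contact_force: [-0.4, -0.6, 1.1]
gripper_width: 50.1
```

arm_command(increments=[[10,[0,0,0],0],[10,[0,0,0],0],[10,[0,0,0],0],[10,[0,0,0],0],[10,[0,0,0],0],[10,[0,0,0],0],[10,[0,0,0],0],[10,[0,0,0],0]])

```text
t: 17.78
position: [460.8, -86.1, 23.0]
eef_rot: [[0.907, 0.421, 0.0], [0.421, -0.907, -0.0], [0.0, 0.0, -1.0]]
contact_force: [-2.1, 2.0, 5.9]
gripper_width: 21.4
```

arm_command(increments=[[10,[0,0,0.5],0],[10,[0,0,0.9],0],[10,[0,0,0.9],0],[10,[0.4,-0.1,0.4],0],[10,[0.8,-0.25,0],0],[10,[0.9,-0.25,0],0],[10,[0.9,-0.25,0],0],[10,[0.8,-0.25,0],0]])

```text
t: 18.45
position: [576.2, -119.6, 103.5]
eef_rot: [[0.907, 0.421, 0.0], [0.421, -0.907, -0.0], [0.0, 0.0, -1.0]]
contact_force: [0.6, -0.1, -2.3]
gripper_width: 21.5
```

arm_command(increments=[[10,[0.54,-0.15,0],0],[10,[0,0,0],0],[10,[0,0,0],0],[10,[0,0,-0.8],0],[10,[0,0,-0.6],0],[10,[0,0,-0.4],0],[10,[0,0,-0.2],0],[10,[0,0,-0.2],0]])

```text
t: 19.12
position: [590.5, -123.4, 37.6]
eef_rot: [[0.907, 0.421, -0.001], [0.421, -0.907, 0.0], [-0.001, -0.001, -1.0]]
contact_force: [-10.4, 6.2, 38.1]
gripper_width: 21.1
```

arm_command(increments=[[10,[0,0,0],0],[10,[0,0,0],0],[10,[0,0,0],0],[10,[0,0,-0.03],0],[10,[0,0,0],0],[10,[0,0,0],0]])

```text
t: 19.62
position: [591.5, -123.8, 37.6]
eef_rot: [[0.907, 0.421, 0.001], [0.421, -0.907, -0.001], [0.001, 0.001, -1.0]]
contact_force: [-1.0, 1.6, 5.5]
gripper_width: 21.6
```

Release, rise and back off out of the view, then check.

arm_command(increments=[[50,[0,0,0],0],[50,[0,0,0],0],[50,[0,0,0],0],[50,[0,0,0],0],[50,[0,0,0.6],0],[50,[0,0,0.9],0],[50,[0,0,0.9],0],[50,[0,0,0.9],0]])

```text
t: 20.28
position: [590.8, -123.6, 136.5]
eef_rot: [[0.907, 0.421, -0.001], [0.421, -0.907, 0.0], [-0.001, -0.001, -1.0]]
contact_force: [0.6, -0.4, -1.2]
gripper_width: 49.9
```

arm_command(increments=[[50,[-0.6,-0.2,0.5],0],[50,[-0.9,-0.3,0.5],0],[50,[-1,-0.5,0],0],[50,[-1,-0.5,0],0],[50,[-1,-0.7,0],0],[50,[-0.9,-0.8,0],0],[50,[-0.5,-0.4,0],0],[50,[0,0,0],0]])

```text
t: 20.95
position: [411.5, -227.5, 165.9]
eef_rot: [[0.908, 0.418, -0.001], [0.418, -0.908, -0.001], [-0.001, 0.0, -1.0]]
contact_force: [0.9, -0.7, -0.3]
gripper_width: 49.4
```

```bash
python3 - <<'E'
from m import *
for c in('top','scene'):
    p,d=r.read_camera(c)
    if c=='scene': dies(c,p,d)
    b=p[145:245,190:350] if c=='top' else p[190:300,220:390]
    cv2.imwrite(f'pics/end_{c}.png',cv2.resize(b,None,fx=4,fy=4,interpolation=3)[:,:,::-1])
print(r.observe()['t'],r.observe()['position'])
E
```

```text
scene [40. 18.] 342 top [-508. -125.  260.] flange c -499 -123 dia 303
scene [541.   2.] 62 top [ 593. 1229.  247.] flange c 585 1238 dia 83
scene [458.  58.] 824 top [ 383. 1174.  -85.] flange c 172 1526 dia 1167
scene [541.  47.] 523 top [ 607. 1564.  -85.] flange c 581 1525 dia 439
scene [506. 117.] 76 top [ 640. 1436. -416.] flange c 639 1453 dia 125
scene [493. 177.] 782 top [848. 552.  49.] flange c 841 579 dia 267
scene [347. 220.] 442 top [643. 141.  66.] flange c 640 149 dia 83
scene [318. 236.] 342 top [624.  48.  66.] flange c 620 57 dia 74
scene [291. 249.] 254 top [604. -33.  66.] flange c 599 -22 dia 65
scene [260. 267.] 176 top [ 591. -127.   66.] flange c 587 -121 dia 46
21.05 [ 413.93972671 -226.06628587  165.9893796 ]
```

View pics/end_top.png

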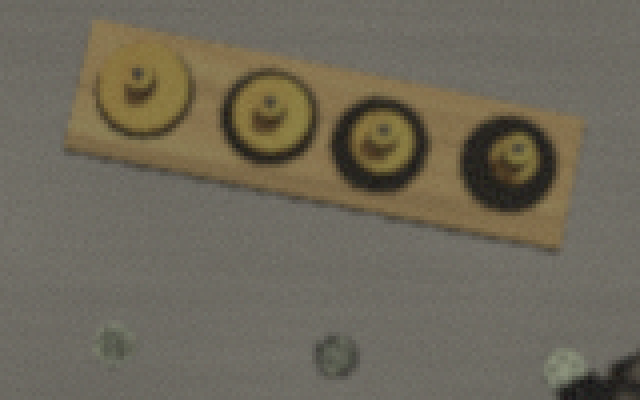

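View pics/end_scene.png

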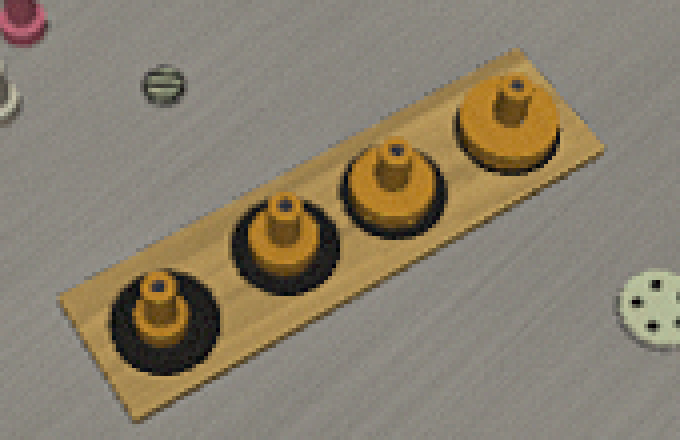

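Both crops show all four dies upright and centred on their pads, smallest at the press end and largest at the far end. The tops measure z = 66 mm against an expected 67.

```bash
python3 -c "
from workcell import r
print(r.close_job(), r.observe()['t'])"
```

```text
the job is handed in; nothing more can be done
the job is handed in; nothing more can be done
```

I put the four brass dies on the board in order of size, with the 34 mm die on the pad nearest the press and then the 45, 56 and 67 mm dies. I handed the job in at about 21 s of the 90 s allowed; no verdict was reported.

**Position:** in the last scene picture the neck tops were within about 5 mm of the pad centres I measured at the start (limit 12 mm). They stood at z = 66 mm, where 67 was expected. Both end pictures show every die upright on its pad and the gripper clear of everything.

**Disagreements:**
- **Flange centres:** measured from the colour mask in the final picture, these came out 5–11 mm from the pad centres. Their apparent diameters were also 12–20 mm too large, because the mask picked up the plywood, so I relied on the neck tops and the pictures.
- **Top camera:** my colour measurement found no dies in the first top picture, so die positions come from the scene camera alone. The pads were measured from both cameras and agreed within 5 mm.

**Force:** setting down the smallest die gave a brief 40 N reading at the wrist. That is under the 120 N wrist limit. The load was on the held die, so the 40 N limit on the arm or gripper body should not apply.

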